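# Assemble a flow cell on its tilted two-pin fixture

### The job

Put the flow cell together on the sloping fixture: thread the spacer (the flat plate with the big window) over the two pins, wide hole over the thick pin, until it lies flush on the block, then thread the cover plate with the two port studs over the same pins, studs outward, until it lies flush on the spacer. Let go of both and leave the other things on the table standing where they are.

Things in the scene. Friction and masses are not known exactly. Their poses are not given: they have to be found in the camera images.
- fixture: fixed wedge-shaped stand, origin under the middle of its dark steel foot (160 x 90 mm, on four low rubber feet; z up). It carries a sloping aluminium deck, 80 mm wide, that rises 30 degrees away from the robot; on the deck stands the half-cell block: steel, 104 x 30 mm, 14 mm proud of the deck, narrower than the plates so that fingertips can pass down beside it
- block_face (a point): middle of the half-cell block's sloping upper face, 72 mm above the table. x points up the slope along the block, y level across it, z square to the face, parallel to the pins (30 degrees from vertical, leaning to the robot). Home of the spacer: its middle at (0, 0, 4 mm) in this frame; of the cover: its middle at (0, 0, 13 mm); plate axes along these axes
- thick_pin_tip (a point): centre of the tip of the thick pin: plain steel, 12 mm in diameter, at x = -40 mm of block_face (lower end of the slope), rising 33 mm from the face, its last 9 mm tapered to a third of the width; axes as block_face
- thin_pin_tip (a point): centre of the tip of the thin pin: plain steel, 8 mm in diameter, at x = +40 mm of block_face (upper end of the slope), rising 33 mm from the face, its last 9 mm tapered to a third of the width; axes as block_face
- spacer_mid (a point): centre of the spacer, half-way through its thickness: a flat grey plastic plate 110 x 44 x 8 mm, 40 g, with a window 44 x 20 mm in its middle. x runs along the plate from the wide to the narrow hole, y across its width, z up out of its top. Lies flat on the table, top up; grip it from above by its long edges, 44 mm apart, at mid-length.
- spacer: the same spacer, origin at the centre of its underside, axes as spacer_mid. On its long centre line are through holes 14.5 mm wide at x = -40 mm (for the thick pin) and 10.5 mm wide at x = +40 mm (for the thin pin).
- cover_mid (a point): centre of the cover, half-way through its 10 mm: a flat bare-metal plate 110 x 44 x 10 mm, about 100 g, no window, two port studs on its top (at x = -16 and +16 mm, 13 mm high, up to 16 mm wide). x runs along the plate from the wide to the narrow hole, y across its width, z up out of its top. Lies flat on the table, top up; grip it from above by its long edges, 44 mm apart, at mid-length.
- cover: the same cover, origin at the centre of its underside, axes as cover_mid. On its long centre line are through holes 14.5 mm wide at x = -40 mm (for the thick pin) and 10.5 mm wide at x = +40 mm (for the thin pin).
- vial: bystander, not to be disturbed: small glass vial with a black cap, 22 mm wide, 54 mm tall; origin at the centre of its underside
- bottle_mid: bystander, not to be disturbed: small white bottle with a coloured cap, 50 mm wide, 100 mm tall; origin at the centre of its underside
- dish: bystander, not to be disturbed: shallow round glass dish, 68 mm wide, 14 mm high; origin at the centre of its underside
- marker: bystander, not to be disturbed: marker pen lying flat, 135 mm long, 17 mm thick; origin at the centre of its underside
- timer: bystander, not to be disturbed: square bench timer lying on its back, 62 mm wide, 20 mm high; origin at the centre of its underside
- beaker: bystander, not to be disturbed: tall clear beaker, 75 mm wide, 135 mm tall; origin at the centre of its underside
There are look-alikes about, which are no part of the job. There is more than one size of the spacer; the one meant has the size given above.

How it is judged:
By the outcome, as a careful person would: the job done as asked, in the order asked, and still so for the second after the job is handed in, with the robot touching nothing.
It also fails if it takes over 54 s, if anything falls off the work surface, if the arm or the gripper's body presses on something with over 40 N, if the wrist force passes 120 N, or if a joint passes its speed limit or range.

### The arm

A 6-joint arm with a two-finger parallel gripper is mounted at the origin on a cart in front of the work surface, level with it; the furniture and walls round the work are solid. World frame = base frame: x ahead of the robot, y to its left, z up, the work surface at z = 0. Lengths are in m, angles in rad, forces in N, time in s.
With the tool pointing down it reaches from about 0.375 to 0.9 m from the base axis. Payload 3.1 kg.
Tool frame: the origin (TCP) lies between the finger pads; the fingertips stand 19 mm ahead of it and the grasp point (between the pads) is the TCP; z points along the fingers, y is the direction in which the jaws open and shut (so a half turn about z gives the same grasp; the last joint's range is limited). The gripper opens to 85 mm and grips with 20 to 120 N. Pads are 22 mm wide; open, the fingers measure 114 mm over their backs; the gripper's body (76 mm by 85 mm) begins 54 mm behind the grasp point. The pads swing forward as they close: fully open they stand 13 mm farther back than shut.
Start: joints at [0.963, 0.527, 1.433, -0, 1.181, -0.178], TCP at [0.26, 0.568, 0.25] pointing down, gripper open.
Joint ranges: [-3.08, 3.08], [-0.75, 2.2], [0.22, 2.44], [-1.43, 4.57], [0, 2.65], [-2.85, 2.85]. Speed limits (rad/s): [2.79, 2.79, 3.14, 3.14, 3.14, 3.14].

### API

Orientations are given as a unit quaternion [x, y, z, w].
In Python, from station import manip, optics, job gives the robot as it stands.
- The arm moves only by the shell command python3 -m inch 'ROWS' [OPENING] [FORCE]. ROWS is JSON, one flat list of numbers, 4 for each row, row after row: the shift along the world's x, y, z in cm, then the turn about the world's z in rad. A call has 1 to 20 rows; each row shifts and turns the commanded pose from where the row before left it; what a row does not reach is not made up. A row lasts 1/8 s, in which the tool goes at most 62.5 mm and 10.7 degrees, less where a joint would pass 70% of its speed; a pose out of reach is approached as far as the arm can. A call with a gripper value outside its range is refused whole. OPENING is the opening in per cent of the stroke, from 0 (shut) to 100 (fully open), set as the call begins (- or left out, the last holds). The fingers move at their own pace and stop on an object; FORCE is the grip in N (left out, the last holds). Time passes only in rows, so rows that do not move let the fingers close. It gives the time, the measured TCP pose, the force and the opening at its end, in the units of the state.
- manip.sense(): the state, without advancing time (a new reading comes with each control period).
- optics.snapshot(name): name is "scene" or "top" or "wrist"; returns (picture, depth): 420x560x3 uint8, red, green, blue; 420x560 float32, m along the optical axis (not along the pixel's ray), 0 where there is no reading.
- optics.camera_model(name): a dict with "mtx" (3x3 intrinsics, pixels), "camera_from_world" (4x4, takes a point from world to camera coordinates); the wrist camera has in their place "tool_from_camera" (4x4, takes a point from camera to tool coordinates, whose origin is the TCP and whose axes are the flange's). Camera axes: x right, y up, looking along -z (the intrinsics and any distortion apply to the point x, -y, -z); pixel columns grow to the right and rows downward; lengths in m; the calibration is good to about 2 mm. A picture is of the moment at which its call begins: read the wrist's pose just before it. camera_model takes no time and is no camera call.
- job.sign_off(): hands the job in, once; it reports no verdict.
The state is a dict: "t": time; "q": joint angles; "qd": joint speeds; "tau": joint torques, N m; "tcp_pos": TCP position; "tool_rot": TCP orientation; "force": force on the tool from outside, world axes, zero at the start; "ft_torque": the same for the moment, N m; "finger_gap": opening from 0.0 (shut) to 1.0 (fully open).
Only numpy, scipy, OpenCV 4.12 (cv2) and the standard library are available. Lean on these libraries where they do the work, as an engineer would, in place of code of your own. Each camera call takes 0.05 s, during which the arm holds its last target.

## Working session

There is one attempt and no reset: what is moved stays moved. The work goes in short steps, Python scripts to look and compute and a shell command to move; the robot and the scene stay as the last step left them, time stands still between calls to the robot, and variables do not carry over. Pictures are saved under pics/ and viewed, and the job is handed in when it is done.

```bash
ls; mkdir -p pics
cat > h.py <<'E'
import numpy as np, cv2
from station import manip, optics, job
from scipy.spatial.transform import Rotation as R
def snap(n,tag):
    s=manip.sense(); p,d=optics.snapshot(n)
    np.savez(f'pics/{tag}.npz',p=p,d=d,pos=s['tcp_pos'],rot=s['tool_rot'])
    cv2.imwrite(f'pics/{tag}.png',p[:,:,::-1]); return p,d,s
def cam(n,pos=None,rot=None):
    m=optics.camera_model(n); K=np.array(m['mtx'])
    if n=='wrist':
        T=np.eye(4);T[:3,:3]=R.from_quat(rot).as_matrix();T[:3,3]=pos
        W=T@np.array(m['tool_from_camera'])
    else: W=np.linalg.inv(np.array(m['camera_from_world']))
    return K,W,m
def load(n,tag):
    z=np.load(f'pics/{tag}.npz'); return z['p'],z['d'],cam(n,z['pos'],z['rot'])
def rayz(c,u,v,z):
    K,W,m=c
    r=np.array([(u-K[0,2])/K[0,0],-(v-K[1,2])/K[1,1],-1.]); d=W[:3,:3]@r; o=W[:3,3]
    return o+d*(z-o[2])/d[2]
def pt(c,u,v,dep):
    K,W,m=c
    r=np.array([(u-K[0,2])/K[0,0],-(v-K[1,2])/K[1,1],-1.])*dep
    return W[:3,:3]@r+W[:3,3]
def cloud(c,d):
    K,W,m=c; v,u=np.mgrid[:d.shape[0],:d.shape[1]]
    P=np.stack([(u-K[0,2])/K[0,0]*d,-(v-K[1,2])/K[1,1]*d,-d],-1)
    return P@W[:3,:3].T+W[:3,3]
def proj(c,P):
    K,W,m=c; q=np.linalg.inv(W)@np.r_[P,1]; return K[0,0]*q[0]/-q[2]+K[0,2],K[1,1]*q[1]/q[2]+K[1,2]
E
python3 - <<'E'
from h import *
for n in('scene','top'):
    snap(n,n+'0'); c=cam(n); print(n,c[1].round(3),c[0].round(1),[k for k in c[2]])
print(optics.camera_model('wrist'));print(manip.sense())
E
```

```text
pics
scene [[ 0.622  0.403 -0.671 -0.431]
 [-0.783  0.3   -0.545 -0.787]
 [-0.019  0.864  0.503  0.834]
 [ 0.     0.     0.     1.   ]] [[435.9   0.  281.4]
 [  0.  435.9 208. ]
 [  0.    0.    1. ]] ['mtx', 'camera_from_world']
top [[-0.006  0.992 -0.125  0.388]
 [-1.    -0.006  0.002  0.012]
 [ 0.002  0.125  0.992  1.464]
 [ 0.     0.     0.     1.   ]] [[535.4   0.  275.1]
 [  0.  535.4 210.6]
 [  0.    0.    1. ]] ['mtx', 'camera_from_world']
{'mtx': array([[329.7013461 ,   0.        , 278.64528234],
       [  0.        , 329.7013461 , 213.444855  ],
       [  0.        ,   0.        ,   1.        ]]), 'tool_from_camera': array([[-2.69701574e-04,  9.62092150e-01,  2.72724444e-01,
         6.84901937e-02],
       [ 9.99999776e-01,  4.26546308e-04, -5.15814935e-04,
         1.40552118e-04],
       [-6.12591105e-04,  2.72724244e-01, -9.62092049e-01,
        -1.23168218e-01],
       [ 0.00000000e+00,  0.00000000e+00,  0.00000000e+00,
         1.00000000e+00]])}
{'t': 0.1, 'q': array([ 9.62478847e-01,  5.28356936e-01,  1.43378575e+00,  1.39198160e-05,
        1.18140665e+00, -1.78499859e-01]), 'qd': array([ 0.00043467, -0.00123381, -0.00265477,  0.00063241,  0.00042463,
        0.00189855]), 'tau': array([ 1.25333436e-04, -4.43303704e+01, -1.78585964e+01, -2.05570227e-04,
        3.84210551e-03,  1.71776031e-05]), 'tcp_pos': array([0.26005454, 0.56765384, 0.24943775]), 'tool_rot': array([ 2.13260823e-01,  9.76994813e-01, -9.01139590e-04, -3.80982267e-04]), 'force': array([-0.02598333, -0.60495087, -0.11088629]), 'ft_torque': array([0.03088763, 0.03830469, 0.00195555]), 'finger_gap': 1.0021846105001369}
```

View pics/scene0.png

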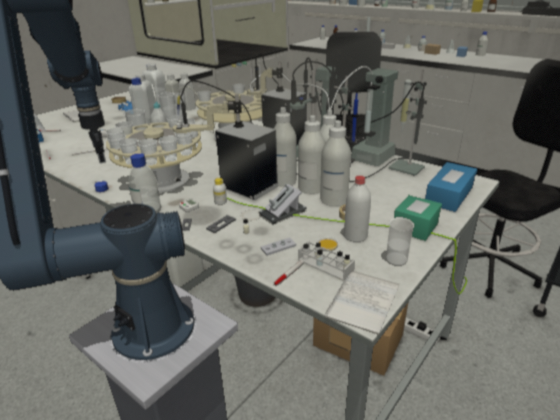

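View pics/top0.png

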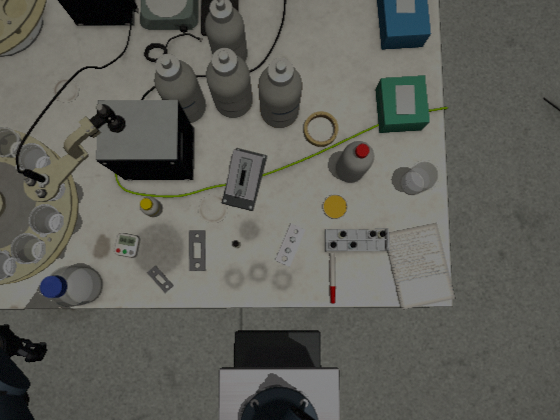

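Run:
```python
import cv2
p=cv2.imread('pics/top0.png')
cv2.imwrite('pics/top0c.png',cv2.resize(p[140:305,110:360],(800,528),interpolation=cv2.INTER_CUBIC))
```

```text
(no output)
```

View pics/top0c.png

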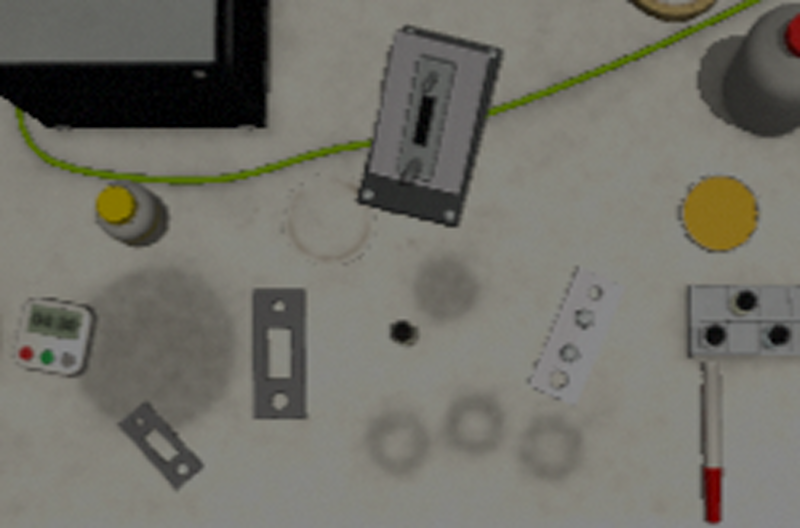

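Run:
```python
from h import *
p,d,c=load('top','top0')
f=lambda x,y:(110+x/3.2,140+y/3.2)
for n,(x,y),z in [('spA',(279,353),.008),('spA lo',(280,418),.008),('spA hi',(280,289),.008),('spB lo',(187,488),.008),('spB hi',(136,405),.008),('cov',(572,335),.01),('cov lo',(552,400),.01),('cov hi',(595,270),.01),('fix',(428,123),.06),('fix low',(410,212),0.02),('fix hi',(452,38),0.08),('vial',(403,330),.05),('dish',(330,220),.01),('bot',(116,203),.1)]:
    u,v=f(x,y); print(n,rayz(c,u,v,z).round(3), pt(c,u,v,d[int(v),int(u)]).round(3))
```

```text
spA [0.464 0.221 0.008] [0.464 0.221 0.003]
spA lo [0.409 0.219 0.008] [0.409 0.219 0.009]
spA hi [0.518 0.221 0.008] [0.388 0.012 1.464]
spB lo [0.351 0.297 0.008] [0.351 0.298 0.001]
spB hi [0.421 0.341 0.008] [0.421 0.342 0.002]
cov [ 0.477 -0.028  0.01 ] [ 0.477 -0.028  0.012]
cov lo [ 0.423 -0.011  0.01 ] [ 0.423 -0.011 -0.001]
cov hi [ 0.533 -0.048  0.01 ] [ 0.533 -0.048  0.002]
fix [0.651 0.092 0.06 ] [0.649 0.091 0.071]
fix low [0.582 0.109 0.02 ] [0.582 0.109 0.021]
fix hi [0.719 0.071 0.08 ] [0.733 0.073 0.021]
vial [0.48  0.113 0.05 ] [0.48  0.112 0.055]
dish [0.577 0.178 0.01 ] [ 0.579  0.18  -0.004]
bot [0.58 0.34 0.1 ] [0.58 0.34 0.1 ]
```

Run:
```python
from h import *
p,d,c=load('top','top0')
C=cloud(c,d); 
for u,v in [(52,287),(80,280),(103,290),(147,204),(95,262),(70,230)]: print(u,v,C[v,u].round(3))
m=(d>0)&(C[...,0]>.2)&(C[...,0]<.9)&(abs(C[...,1])<.6)&(C[...,2]>.12)&(C[...,2]<1)
for gx in np.arange(.2,.9,.1):
  print([round(float(C[...,2][m&(C[...,0]>gx)&(C[...,0]<gx+.1)&(C[...,1]>gy)&(C[...,1]<gy+.1)].max(initial=0)),2) for gy in np.arange(-.6,.6,.1)])
```

```text
52 287 [0.371 0.521 0.224]
80 280 [0.386 0.484 0.152]
103 290 [ 0.358  0.476 -0.003]
147 204 [0.579 0.339 0.095]
95 262 [0.434 0.499 0.002]
70 230 [0.509 0.516 0.144]
[0.0, 0.0, 0.0, 0.0, 0.0, 0.0, 0.0, 0.0, 0.0, 0.0, 0.65, 0.42]
[0.0, 0.0, 0.0, 0.0, 0.0, 0.0, 0.0, 0.0, 0.0, 0.0, 0.23, 0.23]
[0.0, 0.0, 0.0, 0.0, 0.0, 0.0, 0.0, 0.0, 0.0, 0.0, 0.16, 0.24]
[0.0, 0.0, 0.0, 0.0, 0.0, 0.0, 0.0, 0.0, 0.0, 0.0, 0.2, 0.29]
[0.0, 0.14, 0.14, 0.23, 0.23, 0.0, 0.12, 0.0, 0.26, 0.34, 0.43, 0.44]
[0.0, 0.0, 0.0, 0.22, 0.22, 0.0, 0.0, 0.0, 0.26, 0.39, 0.42, 0.24]
[0.0, 0.0, 0.0, 0.0, 0.0, 0.33, 0.32, 0.31, 0.33, 0.26, 0.36, 0.0]
```

```bash
python3 -m inch '[2.4,-4.4,0,0.054,2.4,-4.4,0,0.054,2.4,-4.4,0,0.054,2.4,-4.4,0,0.054,2.4,-4.4,0,0.054,2.4,-4.4,-1,0.054,2.4,-4.4,-2,0.054,2.2,-4,-2,0.054,0,0,0,0]' 90 40
python3 - <<'E'
from h import *
p,d,s=snap('wrist','w1'); print(s['t'],s['tcp_pos'],s['qd'])
E
```

```text
t: 1.23
tcp_pos: [0.4509, 0.2175, 0.1987]
tool_rot: [0.001, 1.0, -0.001, -0.002]
force: [-0.5, 0.5, 0.3]
finger_gap: 0.9
1.225 [0.45093803 0.2174724  0.19873623] [ 0.06095085 -0.02749955 -0.00736194  0.02965829  0.02466429  0.03468814]
```

View pics/w1.png

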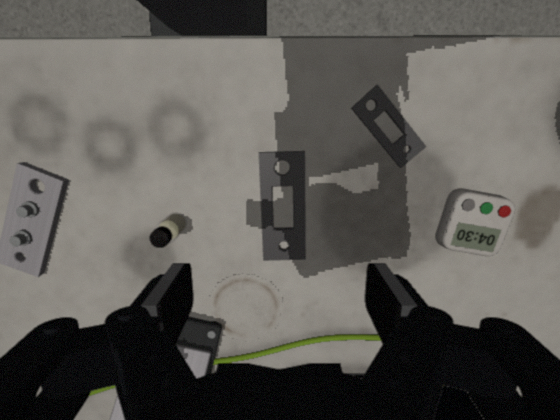

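Run:
```python
from h import *
p,d,c=load('wrist','w1'); C=cloud(c,d)
print('cam',c[1][:3,3])
Z=C[...,2]
print('table z',np.median(Z[100:140,230:270]), 'spacer',np.median(Z[160:230,263:270]),np.median(Z[160:230,297:302]),'cover',np.median(Z[205:210,45:60]))
big=[]
for (x0,y0,x1,y1) in [(235,140,325,275),(0,150,85,285)]:
    big.append(cv2.resize(p[y0:y1,x0:x1],None,fx=4,fy=4,interpolation=cv2.INTER_CUBIC))
h=max(b.shape[0] for b in big); o=np.zeros((h,sum(b.shape[1] for b in big),3),np.uint8);x=0
for b in big: o[:b.shape[0],x:x+b.shape[1]]=b; x+=b.shape[1]
cv2.imwrite('pics/w1c.png',o[:,:,::-1]); print(o.shape)
```

```text
cam [0.38285386 0.21772367 0.32212287]
table z -0.00048007122935384006 spacer 0.007583663870277396 0.007673476066933943 cover 0.009179098268297048
(540, 700, 3)
```

View pics/w1c.png

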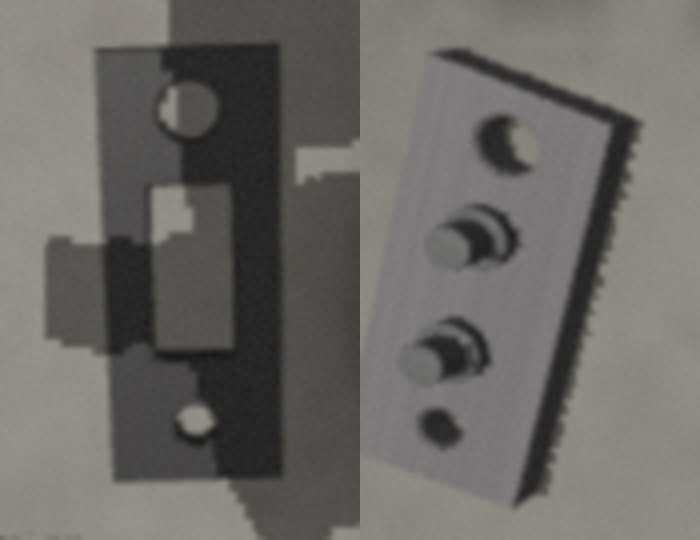

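Run:
```python
from h import *
p,d,c=load('wrist','w1')
def S(L,ox,oy,z): return np.array([rayz(c,ox+x/4,oy+y/4,z)[:2] for x,y in L])
a=S([(96,48),(278,45),(281,476),(115,481)],235,140,.008)
print(a.round(4),'mid',a.mean(0).round(4)); 
print('len',np.linalg.norm(a[3]-a[0]),np.linalg.norm(a[2]-a[1]),'wid',np.linalg.norm(a[1]-a[0]),np.linalg.norm(a[3]-a[2]))
v=(a[2]+a[3]-a[0]-a[1]);print('yaw',np.degrees(np.arctan2(v[1],v[0])))
hh=S([(189,110),(196,420)],235,140,.008);print('holes',hh.round(4),hh.mean(0),np.linalg.norm(hh[1]-hh[0]))
a=S([(75,53),(255,122),(160,503),(3,457)],0,150,.010)
print(a.round(4),'mid',a.mean(0).round(4)); 
print('len',np.linalg.norm(a[3]-a[0]),np.linalg.norm(a[2]-a[1]),'wid',np.linalg.norm(a[1]-a[0]),np.linalg.norm(a[3]-a[2]))
v=(a[2]+a[3]-a[0]-a[1]);print('yaw',np.degrees(np.arctan2(v[1],v[0])))
hh=S([(148,144),(80,427)],0,150,.010);print('holes',hh.round(4),hh.mean(0),np.linalg.norm(hh[1]-hh[0]))
print('vial',rayz(c,160,236,.054))
```

```text
[[0.4108 0.1989]
 [0.4103 0.2417]
 [0.5197 0.2444]
 [0.5209 0.2017]] mid [0.4654 0.2217]
len 0.11014300924047347 0.10943398122149453 wid 0.04277603155065748 0.042755443329642075
yaw 1.443580958253889
holes [[0.4255 0.2208]
 [0.5042 0.2225]] [0.46484068 0.22164896] 0.0787810957215168
[[ 0.4204 -0.0279]
 [ 0.437   0.0117]
 [ 0.5368 -0.0309]
 [ 0.5238 -0.0687]] mid [ 0.4795 -0.029 ]
len 0.11111151903723746 0.10853902620591174 wid 0.04286532389654707 0.04000768455924902
yaw -22.330304938160868
holes [[ 0.4423 -0.015 ]
 [ 0.5155 -0.0471]] [ 0.47888434 -0.03107983] 0.07997854673861512
vial [0.47787897 0.11501334 0.054     ]
```

```bash
python3 -m inch '[0.4,0.1,-3.5,0.013,0.4,0.1,-3.5,0.012,0.3,0.1,-3.5,0,0.3,0.1,-3.5,0,0,0,0,0]' 65 40
python3 - <<'E'
from h import *
p,d,s=snap('wrist','w2'); print(s['t'],s['tcp_pos'],s['finger_gap'],s['force'])
c=cam('wrist',s['tcp_pos'],s['tool_rot']); C=cloud(c,d)
T=C-s['tcp_pos']
# finger points
m=(d>0)&(abs(T[...,0])<.03)&(abs(T[...,1])<.06)&(C[...,2]>.02)&(C[...,2]<.09)
for lo,hi in((-.06,0),(0,.06)):
    k=m&(T[...,1]>lo)&(T[...,1]<hi); print(k.sum(),np.percentile(T[...,2][k],[0,1,5]),np.percentile(T[...,1][k],[1,5,50,95,99]))
E
```

```text
t: 1.9
tcp_pos: [0.4625, 0.225, 0.0587]
tool_rot: [-0.014, 1.0, -0.0, -0.002]
force: [-0.5, 0.0, -0.9]
finger_gap: 0.648
1.9 [0.46247888 0.22498752 0.05868008] 0.6484324320916379 [-0.4672313   0.00723944 -0.90767985]
2858 [-0.01593961 -0.01340438 -0.0089763 ] [-0.05193046 -0.0452109  -0.02993896 -0.02761191 -0.02747079]
2855 [-0.0154972  -0.0133838  -0.00899703] [0.0272081  0.02734684 0.02927271 0.0447767  0.05129095]
```

View pics/w2.png

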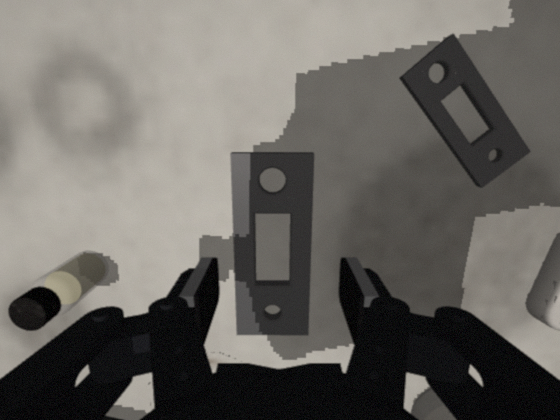

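Run:
```python
from h import *
p,d,c=load('wrist','w2')
a=np.array([rayz(c,x,y,.008)[:2] for x,y in [(231,153),(314,153),(308,334),(237,335)]])
print(a.round(4),a.mean(0));v=(a[2]+a[3]-a[0]-a[1]);print('yaw',np.degrees(np.arctan2(v[1],v[0])))
hh=np.array([rayz(c,x,y,.008)[:2] for x,y in [(273,180.5),(272.5,310)]]);print('holes',hh.round(4),hh.mean(0),np.linalg.norm(hh[1]-hh[0]))
s=manip.sense();print(R.from_quat(s['tool_rot']).as_matrix().round(4),s['tcp_pos'])
```

```text
[[0.4111 0.1986]
 [0.4099 0.2418]
 [0.519  0.2444]
 [0.5209 0.2011]] [0.46521123 0.22147115]
yaw 1.3342505143518288
holes [[0.425  0.2208]
 [0.503  0.2224]] [0.46399596 0.22158264] 0.07809473923997026
[[-9.996e-01 -2.860e-02 -2.000e-03]
 [-2.860e-02  9.996e-01 -3.000e-04]
 [ 2.100e-03 -3.000e-04 -1.000e+00]] [0.46342502 0.22506451 0.06004394]
```

```bash
python3 -m inch '[0.15,-0.35,-1,0,0,0,-1.5,0,0,0,-1.0,0,0,0,-0.5,0,0,0,0,0]' 65 30
python3 -m inch '[0,0,0,0,0,0,0,0,0,0,0,0,0,0,0,0]' 0 30
```

```text
t: 2.58
tcp_pos: [0.4656, 0.2205, 0.0198]
tool_rot: [-0.013, 1.0, -0.0, -0.0]
force: [0.0, 1.1, 0.2]
finger_gap: 0.651
t: 3.08
tcp_pos: [0.4661, 0.2207, 0.0206]
tool_rot: [-0.014, 1.0, 0.0, 0.0]
force: [0.6, -0.2, 2.5]
finger_gap: 0.502
```

```bash
python3 -m inch '[0,0,2,0,0,0,5,0,0,0,5,0,2.6,-4.2,2.3,0,2.6,-4.2,2.3,0,2.6,-4.2,2.3,0,2.6,-4.2,2.3,0,2.6,-4.2,2.3,0,2.6,-4.2,2.3,0,0,0,0,0,0,0,0,0]' 0 30
python3 - <<'E'
from h import *
p,d,s=snap('wrist','w3'); print(s['t'],s['tcp_pos'],s['finger_gap'],s['force'])
E
```

```text
t: 4.45
tcp_pos: [0.6207, -0.0309, 0.2773]
tool_rot: [-0.013, 1.0, 0.001, -0.001]
force: [-0.2, 0.4, 0.5]
finger_gap: 0.498
4.45 [ 0.6206777  -0.03094507  0.27734325] 0.497793355872676 [-0.21753962  0.3872281   0.51081932]
```

View pics/w3.png

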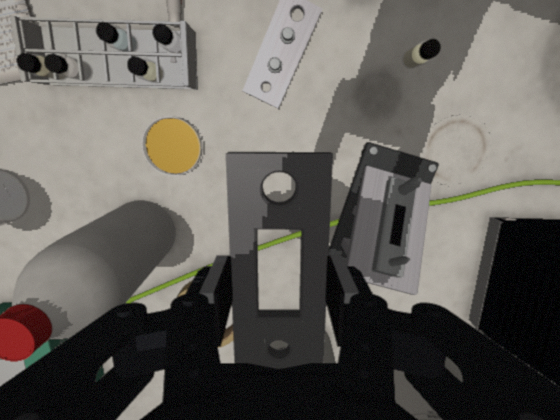

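Run:
```python
from h import *
p,d,c=load('wrist','w3')
b=cv2.resize(p[135:300,330:445],None,fx=4.5,fy=3.6,interpolation=cv2.INTER_CUBIC)
b=cv2.convertScaleAbs(b,alpha=1.8)
cv2.imwrite('pics/w3c.png',b[:,:,::-1]); print(b.shape)
C=cloud(c,d)
m=(d>0)&(C[...,2]>.03)&(C[...,2]<.2);m[:,:330]=0;m[:,440:]=0;m[:140]=0;m[295:]=0
z=np.where(m,C[...,2],0)
print((z[150:295:6,345:440:6]*1000).astype(int))
```

```text
(594, 518, 3)
[[  0   0   0   0   0   0   0   0   0   0   0   0   0   0   0   0]
 [  0   0   0   0   0   0   0   0   0   0   0   0   0   0   0   0]
 [  0   0   0   0   0   0   0   0   0   0   0   0   0   0   0   0]
 [  0   0   0   0   0   0   0   0   0   0   0   0   0   0   0   0]
 [  0   0   0   0  32  33  31  30   0   0   0   0   0   0   0   0]
 [  0   0   0  36  36  35  33  38  48  47   0  73  81   0   0   0]
 [  0   0   0  40  39  39  37  46  51  51  68  76  76  31   0   0]
 [  0   0   0  44  41  42  41  52  54  55  62  50  35  33  32   0]
 [  0   0   0  48  46  45  44  57  58  57  55  55  38  37  34   0]
 [  0   0  45  51  50  47  47  60  62  59  59  58  41  41   0   0]
 [  0   0  53  54  53  53  53  64  64  64  64  59  46  44   0   0]
 [  0   0  59  57  58  56  59  69  68  67  66  65  47  47   0   0]
 [  0   0  62  62  59  59  65  71  73  69  69  54  52  51   0   0]
 [  0   0  64  64  63  62  73  75  74  73  72  57  54  56   0   0]
 [  0  61  67  67  68  65  77  78  78  76  75  60  58  57   0   0]
 [  0  69  72  71  69  68  81  82  80  79  78  63  62  62   0   0]
 [ 37  75  74  73  73  74  85  84  83  82  81  67  66  64   0   0]
 [ 46  79  78  76  77  81  89  85  86  86  84  69  69   0   0   0]
 [  0  82  82  80  78  86  90  90  99 110 118  72  73   0   0   0]
 [  0  84  83  83  83  91  95  93 101 108  78  76  75   0   0   0]
 [  0   0   0  86  86  93  97  96  95  95  80  78  78   0   0   0]
 [  0   0   0   0  87  87  87  85  90  95  84  83  81   0   0   0]
 [  0   0   0   0  90  90  89  89  87  86  87  85  84   0   0   0]
 [  0   0   0   0   0   0   0   0  90  91  89  88  88   0   0   0]
 [  0   0   0   0   0   0   0   0   0   0   0  86   0   0   0   0]]
```

View pics/w3c.png

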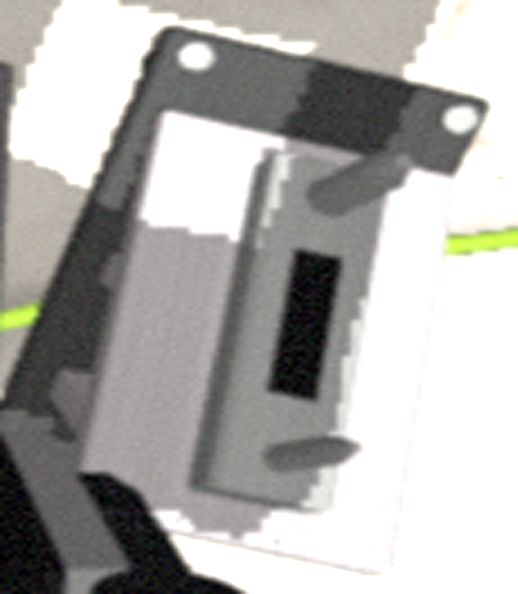

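Run:
```python
from h import *
p,d,c=load('wrist','w3')
f=lambda x,y:(330+x/4.5,135+y/3.6)
t1=rayz(c,*f(402,166),.0806); t2=rayz(c,*f(355,447),.1206)
print('thick',t1,'thin',t2); v=t2-t1; yw=np.arctan2(v[1],v[0]);print(np.degrees(yw),np.hypot(*v[:2]),'exp',.08*np.cos(np.pi/6))
# black recess corners at slope face
C=cloud(c,d)
b=p[135:300,330:445].max(2)
m=np.zeros(p.shape[:2],bool); m[200:250,380:410]=p[200:250,380:410].max(2)<12
v,u=np.nonzero(m);print(m.sum(),u.mean(),v.mean()); print('slot',rayz(c,u.mean(),v.mean(),.072))
r=cv2.minAreaRect(np.c_[u,v].astype(np.float32));bx=cv2.boxPoints(r);print(bx)
# plane of face via ransac: points region near slot
A=C[205:250,370:412][ (d>0)[205:250,370:412]]
A=A[(A[:,2]>.05)]
best=None
rng=np.random.default_rng(0)
for _ in range(500):
    q=A[rng.choice(len(A),3,False)];n=np.cross(q[1]-q[0],q[2]-q[0]);n/=np.linalg.norm(n)+1e-12
    k=abs((A-q[0])@n)<.001
    if best is None or k.sum()>best.sum():best=k
q=A[best];o=q.mean(0);n=np.linalg.svd(q-o)[2][2];n*=np.sign(n[2])
print('normal',n,'tilt',np.degrees(np.arccos(n[2])),'yaw',np.degrees(np.arctan2(-n[1],-n[0])),len(q),len(A))
# block face points: within 1.5mm of plane
k=(d>0)&(abs((C-o)@n)<.002);k[:,:365]=0;k[:,440:]=0;k[:150]=0;k[300:]=0
P=C[k]; 
r=cv2.minAreaRect((P[:,:2]*1000).astype(np.float32));print(r)
mid=o.copy()
# face z at recess
e=np.linalg.norm
print('plane z at slot', o[2]-((rayz(c,u.mean(),v.mean(),.072)-o)[:2]@n[:2])/n[2])
for nm,t in(('thick',t1),('thin',t2)): print(nm,'dist to plane',(t-o)@n)
```

```text
thick [0.60583963 0.10709795 0.0806    ] thin [0.67168082 0.090271   0.1206    ]
-14.336146273775732 0.06795740253353835 exp 0.06928203230275509
155 397.59354838709675 225.3483870967742
slot [0.65451543 0.0947376  0.072     ]
[[390.3986  243.0098 ]
 [395.97318 205.84598]
 [404.2372  207.08557]
 [398.66263 244.24939]]
normal [-0.48471617  0.11786618  0.8666936 ] tilt 29.923341434805565 yaw -13.667093454209228 1006 1867
((654.48095703125, 93.56514739990234), (30.335533142089844, 90.08108520507812), 75.4112548828125)
plane z at slot 0.07225027463921818
thick dist to plane 0.0322874692997856
thin dist to plane 0.03305759547878639
```

Run:
```python
from h import *
p,d,c=load('wrist','w3'); z=np.load('pics/w3.npz'); pos=z['pos'];Rt=R.from_quat(z['rot']).as_matrix()
b=cv2.convertScaleAbs(cv2.resize(p[140:370,215:345],None,fx=4,fy=2.6,interpolation=cv2.INTER_CUBIC),alpha=2)
cv2.imwrite('pics/w3d.png',b[:,:,::-1])
C=cloud(c,d)
zz=[(u,v,(C[v,u,2]-pos[2]).round(4)) for u,v in [(240,170),(318,170),(240,220),(318,220),(318,200)]];print(zz)
```

```text
[(240, 170, np.float64(-0.0135)), (318, 170, np.float64(-0.0123)), (240, 220, np.float64(-0.0142)), (318, 220, np.float64(-0.0134)), (318, 200, np.float64(-0.0126))]
```

View pics/w3d.png

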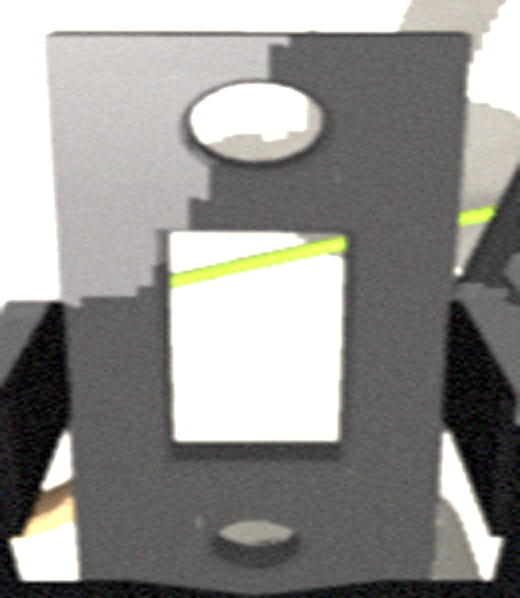

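Run:
```python
from h import *
p,d,c=load('wrist','w3'); z=np.load('pics/w3.npz'); pos=z['pos'];Rt=R.from_quat(z['rot']).as_matrix()
f=lambda x,y:Rt.T@(rayz(c,215+x/4,140+y/2.6,pos[2]-.013)-pos)*1000
for n,x,y in [('endL',47,34),('endR',470,34),('wNL',168,232),('wNR',345,232),('wFL',172,442),('wFR',340,442),('thick',257,119),('thin',255,530)]: print(n,f(x,y).round(1))
ps=np.radians(-14.4)
ex=np.array([np.cos(ps)*.866,np.sin(ps)*.866,.5]);ey=np.array([-np.sin(ps),np.cos(ps),0]);ez=np.cross(ex,ey);print(ex,ey,ez)
B=np.array([.6546,.0945,.072])
for n,(x,zz) in dict(pre=(11.2,33+4),pre_hi=(11.2,80),ins_top=(0,45),touch=(0,37),home=(0,4),homec=(0,13)).items():
    print(n,(B+ex*x/1000+ez*zz/1000).round(4))
```

```text
endL [ 55.5 -21.3  13.1]
endR [55.4 21.9 13.2]
wNL [22.7 -9.5 13. ]
wNR [22.7  9.8 13.1]
wFL [-17.1  -9.7  12.9]
wFR [-17.1   9.9  13. ]
thick [41.9  0.2 13.1]
thin [-35.6  -0.   12.9]
[ 0.83879302 -0.21536544  0.5       ] [0.24868989 0.96858316 0.        ] [-0.48429158  0.12434494  0.866     ]
pre [0.6461 0.0967 0.1096]
pre_hi [0.6253 0.102  0.1469]
ins_top [0.6328 0.1001 0.111 ]
touch [0.6367 0.0991 0.104 ]
home [0.6527 0.095  0.0755]
homec [0.6483 0.0961 0.0833]
```

```bash
python3 -m inch '[0.9,4.2,0,-0.093,0.9,4.2,0,-0.092,0.8,4.3,-1,-0.092,0,0,-4,0,0,0,-4,0,0,0,-3,0,0,0,0,0,0,0,0,0]' 0 20
python3 - <<'E'
from h import *
p,d,s=snap('wrist','w4'); print(s['t'],s['tcp_pos'],s['finger_gap'],s['force']); m=R.from_quat(s['tool_rot']).as_matrix();print(np.degrees(np.arctan2(m[1,1],m[0,1]))-90)
E
```

```text
t: 5.5
tcp_pos: [0.648, 0.0965, 0.1591]
tool_rot: [0.124, 0.992, 0.0, 0.0]
force: [1.2, 1.3, 0.5]
finger_gap: 0.503
5.5 [0.647958   0.09648259 0.15908497] 0.503185098025635 [1.20593847 1.27039475 0.52835987]
-14.248056301001839
```

View pics/w4.png

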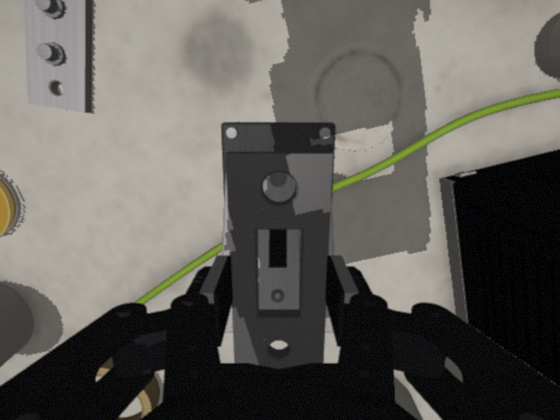

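```bash
python3 -m inch '[-0.13,0.03,-0.8,0,0,0,-0.7,0,0,0,-0.3,0,0,0,-0.3,0,0,0,-0.3,0,0,0,0,0]' 0 20
python3 - <<'E'
from h import *
p,d,s=snap('wrist','w5'); snap('scene','s5');print(s['t'],s['tcp_pos'],s['finger_gap'],s['force'])
E
```

```text
t: 6.3
tcp_pos: [0.646, 0.096, 0.1359]
tool_rot: [0.125, 0.992, -0.0, -0.0]
force: [-4.6, 0.6, 8.5]
finger_gap: 0.5
6.3 [0.64604468 0.09604268 0.13588751] 0.49973261948601627 [-4.60948269  0.5942893   8.51338564]
```

View pics/w5.png

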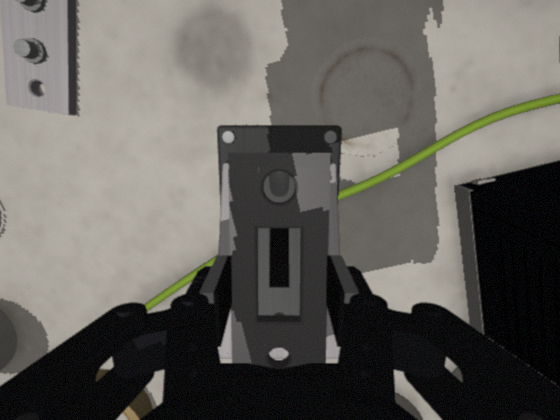

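```bash
cat > tilt.py <<'E'
from h import *
def tilt(tag,us=(236,242,316,320),vs=range(158,250,4)):
    p,d,c=load('wrist',tag); z=np.load(f'pics/{tag}.npz');Rt=R.from_quat(z['rot']).as_matrix()
    T=(cloud(c,d)-z['pos'])@Rt
    P=np.array([T[v,u] for u in us for v in vs if d[v,u]>0])
    for _ in range(4):
        A=np.c_[P[:,:2],np.ones(len(P))];k,*_=np.linalg.lstsq(A,P[:,2],rcond=None);r=abs(A@k-P[:,2]);P=P[r<max(.002,np.median(r)*2.5)]
    print(tag,'pitch deg',np.degrees(np.arctan(k[0])),'roll',np.degrees(np.arctan(k[1])),'top below TCP at 0: mm',k[2]*1000,len(P))
if __name__=='__main__':
    import sys
    for t in sys.argv[1:]: tilt(t)
E
python3 tilt.py w3 w4 w5
python3 -m inch '[0,0,-0.3,0,0,0,-0.3,0,0,0,-0.3,0,0,0,0,0]' 0 20
python3 - <<'E'
from h import *
p,d,s=snap('wrist','w6'); snap('scene','s6');print(s['t'],s['tcp_pos'],s['finger_gap'],s['force'])
E
python3 tilt.py w6
```

```text
w3 pitch deg 0.0162403612821037 roll 0.31887105077266353 top below TCP at 0: mm 12.956894316504183 92
w4 pitch deg -0.041314492171154904 roll -0.09692576942956779 top below TCP at 0: mm 13.11722714221709 92
w5 pitch deg 7.6639802555352015 roll -0.31505053084373164 top below TCP at 0: mm 12.576383838799773 92
t: 6.9
tcp_pos: [0.646, 0.0961, 0.1271]
tool_rot: [0.125, 0.992, -0.0, -0.0]
force: [-4.5, 1.2, 9.9]
finger_gap: 0.499
6.9 [0.64600551 0.096078   0.12711835] 0.4987049694890462 [-4.50633498  1.17690022  9.86368873]
w6 pitch deg 22.88303203070497 roll -0.29302640428252186 top below TCP at 0: mm 9.906571728401984 92
```

View pics/w6.png

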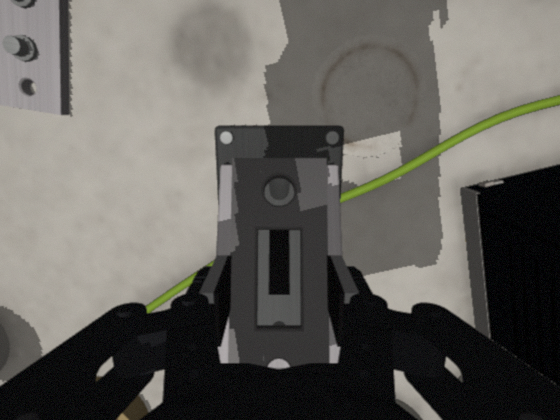

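```bash
python3 -m inch '[0,0,-0.3,0,0,0,-0.2,0,0,0,0,0]' 0 20
python3 - <<'E'
from h import *
p,d,s=snap('wrist','w7'); snap('scene','s7');print(s['t'],s['tcp_pos'],s['finger_gap'],s['force'])
E
python3 tilt.py w7
```

```text
t: 7.38
tcp_pos: [0.6464, 0.096, 0.1231]
tool_rot: [0.125, 0.992, -0.0, 0.0]
force: [-5.5, 0.7, 13.7]
finger_gap: 0.504
7.375 [0.6464131  0.09601968 0.12305946] 0.5037074827850657 [-5.50632554  0.67520932 13.66821733]
w7 pitch deg 29.23640513357804 roll -0.2906574216896116 top below TCP at 0: mm 9.142839030760664 83
```

```bash
python3 -m inch '[-0.5,0.1,0.9,0,-0.5,0.1,0.9,0,0,0,0,0,0,0,0,0]' 0 35
python3 - <<'E'
from h import *
p,d,s=snap('wrist','w8'); print(s['t'],s['tcp_pos'],s['finger_gap'],s['force'])
b=cv2.convertScaleAbs(cv2.resize(p[140:370,215:345],None,fx=4,fy=2.6,interpolation=cv2.INTER_CUBIC),alpha=2)
cv2.imwrite('pics/w8d.png',b[:,:,::-1])
E
python3 tilt.py w8
```

```text
t: 7.98
tcp_pos: [0.6365, 0.0979, 0.1381]
tool_rot: [0.125, 0.992, -0.0, -0.0]
force: [-0.4, -0.9, -0.6]
finger_gap: 0.502
7.975 [0.63654756 0.09794227 0.13805591] 0.5015185530607281 [-0.37570148 -0.87602052 -0.63310043]
w8 pitch deg 27.72232906846897 roll -0.726033964620228 top below TCP at 0: mm 9.131106605946187 79
```

View pics/w8d.png

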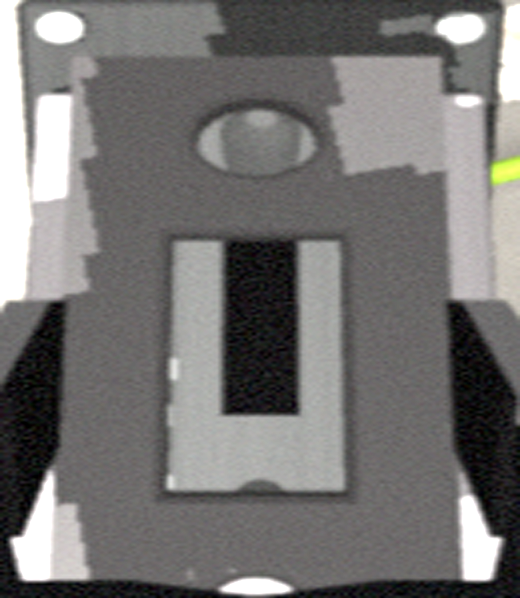

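Run:
```python
from h import *
p,d,c=load('wrist','w8'); z=np.load('pics/w8.npz'); pos=z['pos'];Rt=R.from_quat(z['rot']).as_matrix()
K,W,m=c
a=np.radians(28.3)
n=Rt@np.array([np.tan(a),0,-1]);n/=np.linalg.norm(n)   # plane normal in world
P0=pos+Rt@np.array([0,0,.00913])
def hit(x,y):
    u,v=215+x/4,140+y/2.6
    r=W[:3,:3]@np.array([(u-K[0,2])/K[0,0],-(v-K[1,2])/K[1,1],-1.]);o=W[:3,3]
    return o+r*((P0-o)@n)/(r@n)
px=-Rt@np.array([np.cos(a),0,np.sin(a)]); py=Rt[:,1]
def loc(x,y): q=hit(x,y)-P0; return (q@px*1000).round(1),(q@py*1000).round(1)
for nm,x,y in [('endL',70,56),('endR',443,56),('thick',257,139),('wN',257,236),('wF',257,497),('wL',165,365),('wR',352,365)]: print(nm,loc(x,y))
```

```text
endL (np.float64(-56.0), np.float64(-22.0))
endR (np.float64(-56.0), np.float64(22.7))
thick (np.float64(-40.1), np.float64(0.4))
wN (np.float64(-22.4), np.float64(0.4))
wF (np.float64(21.2), np.float64(0.3))
wL (np.float64(-0.1), np.float64(-9.8))
wR (np.float64(-0.1), np.float64(10.9))
```

```bash
python3 -m inch '[-0.5,0.17,-0.3,0,-0.5,0.17,-0.3,0,0.24,-0.06,-0.43,0,0.24,-0.06,-0.43,0,0,0,0,0,0,0,0,0]' 0 25
python3 - <<'E'
from h import *
p,d,s=snap('wrist','w9'); print(s['t'],s['tcp_pos'],s['finger_gap'],s['force'])
b=cv2.convertScaleAbs(cv2.resize(p[140:370,215:345],None,fx=4,fy=2.6,interpolation=cv2.INTER_CUBIC),alpha=2)
cv2.imwrite('pics/w9d.png',b[:,:,::-1])
B=np.array([.6546,.0945,.072]);ps=np.radians(-14.4)
ex=np.array([np.cos(ps)*.866,np.sin(ps)*.866,.5]);ey=np.array([-np.sin(ps),np.cos(ps),0]);ez=np.cross(ex,ey)
M=s['tcp_pos']-np.array([-.0016,0,.0128])-B;print('mid in block',(M@ex*1e3,M@ey*1e3,M@ez*1e3))
E
python3 tilt.py w9
```

```text
t: 8.78
tcp_pos: [0.6316, 0.1001, 0.1237]
tool_rot: [0.125, 0.992, 0.0, 0.0]
force: [0.7, 0.3, -0.8]
finger_gap: 0.5
8.775 [0.63157264 0.10007    0.12367512] 0.4996904790347943 [ 0.67003038  0.26049422 -0.80871515]
mid in block (np.float64(0.26485609832545276), np.float64(0.06624300774035731), np.float64(44.73554764310812))
w9 pitch deg 27.08014530608893 roll -0.4584496919350725 top below TCP at 0: mm 9.563607576779386 82
```

View pics/w9d.png

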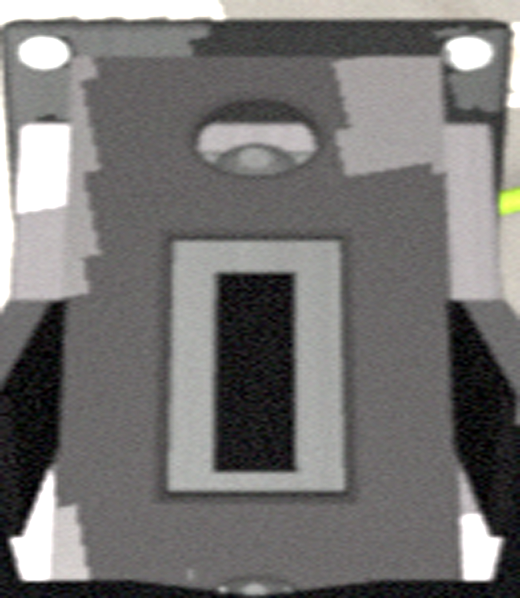

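```bash
python3 -m inch '[0.22,-0.06,-0.43,0,0.24,-0.06,-0.43,0,0.24,-0.06,-0.43,0,0.12,-0.03,-0.22,0,0,0,0,0]' 0 20
python3 - <<'E'
from h import *
p,d,s=snap('wrist','w10'); print(s['t'],s['tcp_pos'],s['finger_gap'],s['force'])
B=np.array([.6546,.0945,.072]);ps=np.radians(-14.4)
ex=np.array([np.cos(ps)*.866,np.sin(ps)*.866,.5]);ey=np.array([-np.sin(ps),np.cos(ps),0]);ez=np.cross(ex,ey)
M=s['tcp_pos']-np.array([-.0016,0,.0128])-B;print('mid in block',(M@ex*1e3,M@ey*1e3,M@ez*1e3))
E
python3 tilt.py w10
```

```text
t: 9.45
tcp_pos: [0.6395, 0.098, 0.1083]
tool_rot: [0.125, 0.992, -0.0, -0.0]
force: [0.2, 0.7, -0.8]
finger_gap: 0.498
9.45 [0.63953826 0.09800761 0.10826815] 0.49837517204324017 [ 0.15529179  0.74305254 -0.75248917]
mid in block (np.float64(-0.3129525443938755), np.float64(0.04961608601694615), np.float64(27.278978193639666))
w10 pitch deg 27.544894793360136 roll -0.18776375390602093 top below TCP at 0: mm 9.384952207414711 78
```

View pics/w10.png

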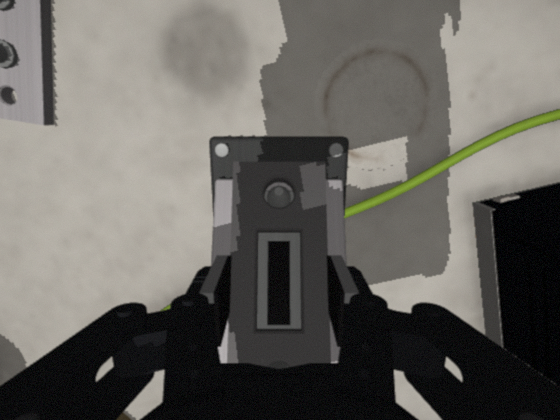

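```bash
cat > st.py <<'E'
from h import *
import sys
p,d,s=snap('wrist',sys.argv[1]); print(s['t'],s['tcp_pos'],s['finger_gap'],s['force'])
B=np.array([.6546,.0945,.072]);ps=np.radians(-14.4)
ex=np.array([np.cos(ps)*.866,np.sin(ps)*.866,.5]);ey=np.array([-np.sin(ps),np.cos(ps),0]);ez=np.cross(ex,ey)
o=np.array([-.0016,0,.0128]) if len(sys.argv)<3 else np.array(eval(sys.argv[2]))/1e3
M=s['tcp_pos']-o-B;print('mid in block',(M@ex*1e3,M@ey*1e3,M@ez*1e3))
from tilt import tilt
tilt(sys.argv[1])
E
python3 -m inch '[0.26,-0.06,-0.41,0,0.24,-0.06,-0.43,0,0.24,-0.06,-0.43,0,0.24,-0.06,-0.43,0,0.12,-0.03,-0.22,0,0,0,0,0]' 0 20
python3 st.py w11
```

```text
t: 10.25
tcp_pos: [0.6502, 0.0954, 0.0897]
tool_rot: [0.125, 0.992, -0.0, -0.0]
force: [-2.6, 0.6, 3.2]
finger_gap: 0.5
10.25 [0.65022055 0.09540257 0.08967223] 0.49980654576319716 [-2.62200516  0.63479726  3.17039374]
mid in block (np.float64(-0.0896518392237023), np.float64(0.18299027712340282), np.float64(5.677645136454429))
w11 pitch deg 28.419992903587413 roll -0.5331225131197967 top below TCP at 0: mm 9.516090913010583 83
```

View pics/w11.png

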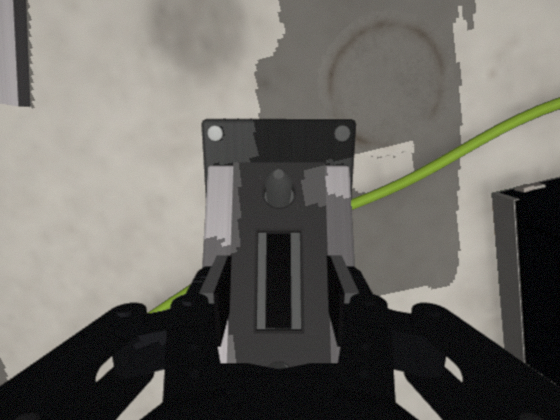

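```bash
python3 -m inch '[0.1,-0.03,-0.17,0,0.07,-0.02,-0.15,0,0,0,0,0]' 0 20
python3 st.py w12
```

```text
t: 10.68
tcp_pos: [0.6507, 0.0953, 0.0883]
tool_rot: [0.124, 0.992, -0.0, -0.001]
force: [-8.0, 0.9, 14.0]
finger_gap: 0.5
10.675 [0.65073341 0.09528849 0.08833803] 0.49978365012449466 [-7.96999498  0.87146381 13.95078168]
mid in block (np.float64(-0.3019975253284882), np.float64(0.2000353540218527), np.float64(4.259673152381432))
w12 pitch deg 30.19993903583567 roll 0.13572830682602174 top below TCP at 0: mm 9.141204940415882 80
```

```bash
python3 -m inch '[0,0,0.2,0,0,0,0,0,0,0,0,0]' 70 25
python3 -m inch '[0,0,3,0,0,0,4,0,0,0,4,0,-2,0,4,0,-3,0,3,0,0,0,0,0]' 70 25
python3 - <<'E'
from h import *
p,d,s=snap('wrist','w13'); print(s['t'],s['tcp_pos'],s['force'])
C=cloud(cam('wrist',s['tcp_pos'],s['tool_rot']),d)
B=np.array([.6546,.0945,.072]);ps=np.radians(-14.4)
ex=np.array([np.cos(ps)*.866,np.sin(ps)*.866,.5]);ey=np.array([-np.sin(ps),np.cos(ps),0]);ez=np.cross(ex,ey)
Q=(C-B)*1;L=np.stack([Q@ex,Q@ey,Q@ez],-1)*1000
for x in(-52,-28,0,28,50):
  for y in(-17,17):
    k=(d>0)&(abs(L[...,0]-x)<2.5)&(abs(L[...,1]-y)<3)&(abs(L[...,2])<30); print(x,y,k.sum(),np.median(L[...,2][k]).round(1) if k.any() else None)
E
```

```text
t: 11.1
tcp_pos: [0.6525, 0.0947, 0.0878]
tool_rot: [0.125, 0.992, -0.0, 0.0]
force: [-0.2, -0.6, 0.5]
finger_gap: 0.702
t: 11.85
tcp_pos: [0.6022, 0.095, 0.2707]
tool_rot: [0.124, 0.992, 0.0, 0.002]
force: [1.2, 0.1, -0.5]
finger_gap: 0.698
11.85 [0.60220581 0.095025   0.27074052] [ 1.15793473  0.09812397 -0.48413499]
-52 -17 21 8.2
-52 17 25 8.4
-28 -17 24 8.3
-28 17 25 8.0
0 -17 30 7.9
0 17 28 8.4
28 -17 30 8.3
28 17 30 8.3
50 -17 30 8.1
50 17 30 8.3
```

View pics/w13.png

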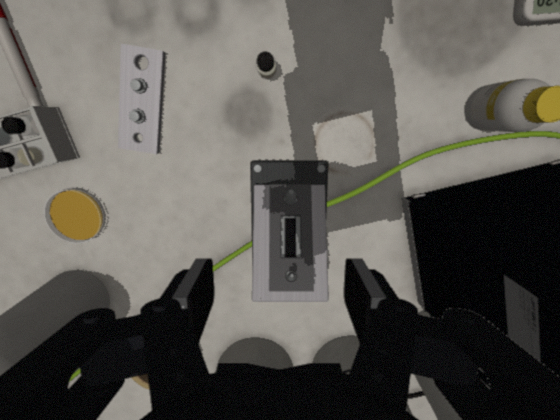

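```bash
python3 -m inch '[-3.2,-3.1,-2,-0.05,-3.2,-3.1,-3,-0.05,-3.2,-3.1,-4,-0.05,-3.1,-3.2,-4,0,0,0,0,0,0,0,0,0]' 70 25
python3 - <<'E'
from h import *
p,d,s=snap('wrist','w14'); print(s['t'],s['tcp_pos'],s['force'])
E
```

```text
t: 12.65
tcp_pos: [0.4765, -0.0306, 0.1374]
tool_rot: [0.199, 0.98, 0.0, 0.0]
force: [0.6, 0.4, 0.3]
finger_gap: 0.702
12.65 [ 0.4765472  -0.03055617  0.13744881] [0.63635886 0.37577332 0.29756656]
```

View pics/w14.png

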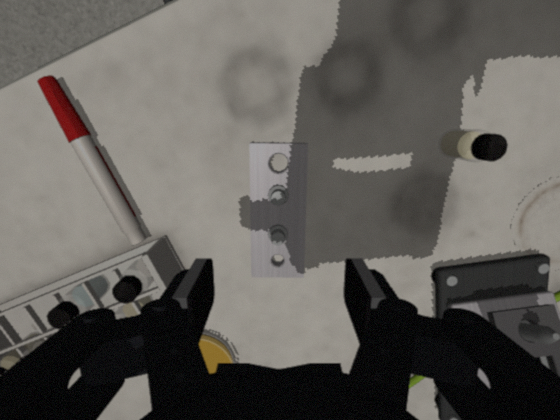

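Run:
```python
from h import *
p,d,c=load('wrist','w14');z=np.load('pics/w14.npz');Rt=R.from_quat(z['rot']).as_matrix()
b=cv2.convertScaleAbs(cv2.resize(p[130:290,230:330],None,fx=4,fy=3.5,interpolation=cv2.INTER_CUBIC),alpha=1.6)
cv2.imwrite('pics/w14c.png',b[:,:,::-1])
C=cloud(c,d);T=(C-z['pos'])@Rt*1000
for u,v in [(170,240),(178,250),(183,262),(160,260),(140,255),(262,160),(290,260),(210,345),(230,350)]: print(u,v,T[v,u].round(0),C[v,u].round(3))
print('yaw',np.degrees(np.arctan2(Rt[1,1],Rt[0,1]))-90)
```

```text
170 240 [-29. -91. 138.] [ 0.467 -0.126 -0.   ]
178 250 [-38. -85. 138.] [ 0.478 -0.124 -0.001]
183 262 [-49. -82. 139.] [ 0.49  -0.125 -0.002]
160 260 [-33. -89. 107.] [ 0.472 -0.126  0.031]
140 255 [ -26. -101.   99.] [ 0.461 -0.133  0.038]
262 160 [ 39. -12. 127.] [ 0.435 -0.026  0.01 ]
290 260 [-43.  10. 128.] [ 0.52  -0.038  0.01 ]
210 345 [-128.  -62.  132.] [ 0.57  -0.138  0.005]
230 350 [  68.    0. -123.] [ 0.413 -0.004  0.261]
yaw -22.958689928782547
```

View pics/w14c.png

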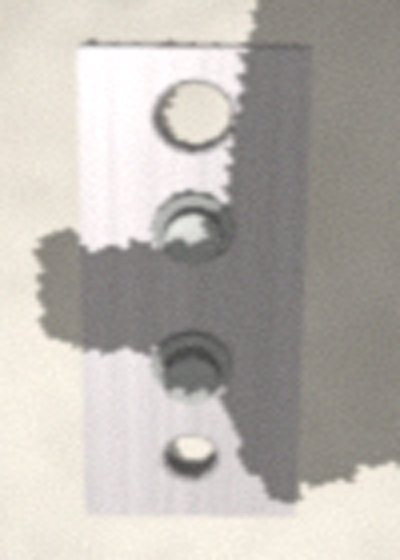

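Run:
```python
from h import *
p,d,c=load('wrist','w14');z=np.load('pics/w14.npz');Rt=R.from_quat(z['rot']).as_matrix()
f=lambda x,y:Rt.T@(rayz(c,230+x/4,130+y/3.5,.010)-z['pos'])*1000
a=np.array([f(*q) for q in [(78,45),(310,45),(302,515),(84,515)]]);print(a.round(1),a.mean(0))
for q in [(195,116),(191,456)]: print(f(*q).round(1))
m=a.mean(0).copy();print('world shift cm',(Rt@np.r_[m[:2],0]/10).round(2))
```

```text
[[ 52.1 -21.4 127.4]
 [ 52.1  21.8 127.4]
 [-57.9  22.7 127.5]
 [-57.9 -22.9 127.5]] [-2.90736563e+00  3.65732332e-02  1.27449409e+02]
[ 37.    0.3 127.4]
[-42.6  -0.5 127.5]
world shift cm [ 0.27 -0.11  0.  ]
```

```bash
python3 -m inch '[0.15,-0.06,-3.5,0,0.12,-0.05,-3.5,0,0,0,-2.5,0,0,0,-1.5,0,0,0,-0.7,0,0,0,0,0]' 65 25
python3 -m inch '[0,0,0,0,0,0,0,0,0,0,0,0,0,0,0,0]' 0 35
```

```text
t: 13.45
tcp_pos: [0.4786, -0.0311, 0.0214]
tool_rot: [0.198, 0.98, -0.0, 0.0]
force: [-0.0, 0.1, 0.3]
finger_gap: 0.648
t: 13.95
tcp_pos: [0.4786, -0.0314, 0.0221]
tool_rot: [0.199, 0.98, -0.0, 0.001]
force: [0.3, 0.0, 5.9]
finger_gap: 0.502
```

```bash
python3 -m inch '[0,0,2,0,0,0,5,0,0,0,5,0,3.3,2.6,4,0.05,4.4,3.4,0,0.05,4.4,3.4,0,0.049,4.4,3.4,0,0,0,0,-1,0,0,0,0,0,0,0,0,0]' 0 30
python3 - <<'E'
from h import *
p,d,s=snap('wrist','w15'); print(s['t'],s['tcp_pos'],s['finger_gap'],s['force']);m=R.from_quat(s['tool_rot']).as_matrix();print(np.degrees(np.arctan2(m[1,1],m[0,1]))-90)
E
python3 tilt.py w15
```

```text
t: 15.2
tcp_pos: [0.6415, 0.0959, 0.1708]
tool_rot: [0.126, 0.992, -0.0, -0.001]
force: [0.8, -0.5, -1.1]
finger_gap: 0.499
15.2 [0.64150333 0.09594135 0.17076494] 0.4993311687085658 [ 0.8224734  -0.5362965  -1.08171718]
-14.426055822283715
w15 pitch deg -0.29943769925846925 roll -0.23297398347291504 top below TCP at 0: mm 12.722473004186709 92
```

View pics/w15.png

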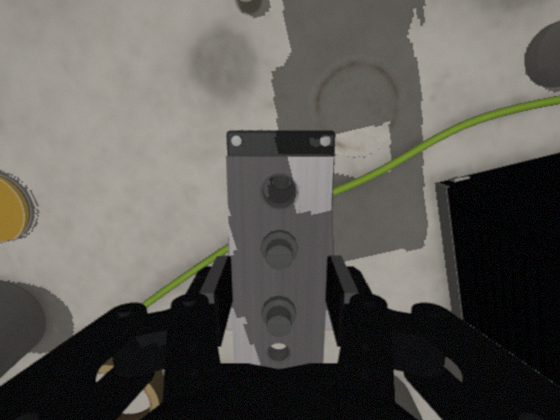

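```bash
python3 -m inch '[0.24,0.07,-1.2,0,0,0,-1.2,0,0,0,-0.3,0,0,0,-0.3,0,0,0,-0.3,0,0,0,-0.3,0,0,0,-0.3,0,0,0,0,0]' 0 20
python3 st.py w16
```

```text
t: 16.25
tcp_pos: [0.6438, 0.0975, 0.1338]
tool_rot: [0.125, 0.992, -0.0, -0.001]
force: [-5.8, -0.6, 9.9]
finger_gap: 0.499
16.25 [0.64379816 0.09746804 0.13379449] 0.49923178703695587 [-5.75754419 -0.6304862   9.86257258]
mid in block (np.float64(16.13959194425852), np.float64(0.586390445471838), np.float64(47.25466360744748))
w16 pitch deg 13.473558157075308 roll -0.13539950907754353 top below TCP at 0: mm 11.625160777195651 92
```

View pics/w16.png

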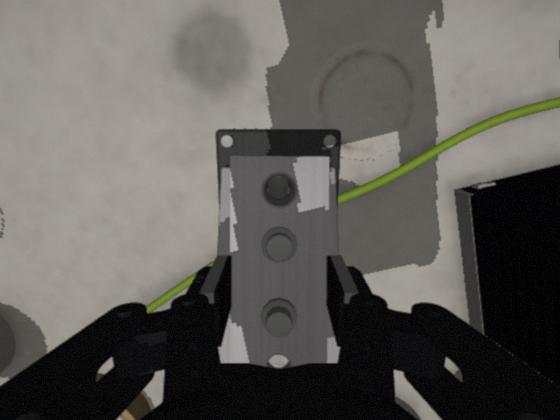

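```bash
python3 -m inch '[0,0,-0.3,0,0,0,-0.3,0,0,0,-0.3,0,0,0,0,0]' 0 20
python3 st.py w17
```

```text
t: 16.8
tcp_pos: [0.644, 0.0974, 0.125]
tool_rot: [0.125, 0.992, -0.0, -0.001]
force: [-6.6, -0.7, 10.4]
finger_gap: 0.5
16.8 [0.64400595 0.09741543 0.1250274 ] 0.4995055883219035 [-6.58509975 -0.65687882 10.43766963]
mid in block (np.float64(11.94167029092988), np.float64(0.5871046115132843), np.float64(39.55518515533578))
w17 pitch deg 28.38350394953204 roll 0.5092541577235978 top below TCP at 0: mm 10.16562069599871 84
```

```bash
python3 -m inch '[0,0,-0.15,0,0,0,0,0]' 0 20
python3 st.py w18
python3 -m inch '[-0.5,0.1,0.9,0,-0.5,0.1,0.9,0,0,0,0,0,0,0,0,0]' 0 30
python3 st.py w19
python3 - <<'E'
from h import *
p=cv2.imread('pics/w19.png')
b=cv2.convertScaleAbs(cv2.resize(p[140:370,215:345],None,fx=4,fy=2.6,interpolation=cv2.INTER_CUBIC),alpha=1.6)
cv2.imwrite('pics/w19d.png',b)
E
```

```text
t: 17.1
tcp_pos: [0.6441, 0.0974, 0.1245]
tool_rot: [0.125, 0.992, -0.0, -0.001]
force: [-8.8, -0.6, 13.7]
finger_gap: 0.5
17.1 [0.64413923 0.09741522 0.12447554] 0.5000776793798406 [-8.80302044 -0.6272903  13.66495504]
mid in block (np.float64(11.777579732131514), np.float64(0.6200485851926506), np.float64(39.0127127249923))
w18 pitch deg 28.764949347375264 roll 0.4463518823461911 top below TCP at 0: mm 10.034226849085254 83
t: 17.65
tcp_pos: [0.6354, 0.0995, 0.1395]
tool_rot: [0.125, 0.992, -0.0, -0.0]
force: [1.0, 0.4, -1.6]
finger_gap: 0.498
17.65 [0.6354329  0.09946759 0.13949399] 0.49794049052145745 [ 0.95542508  0.35378321 -1.58192691]
mid in block (np.float64(11.541988303378787), np.float64(0.44276897481114486), np.float64(56.490291252748136))
w19 pitch deg 27.493472522048545 roll -0.05313165012993554 top below TCP at 0: mm 9.817314406987151 83
```

View pics/w19d.png

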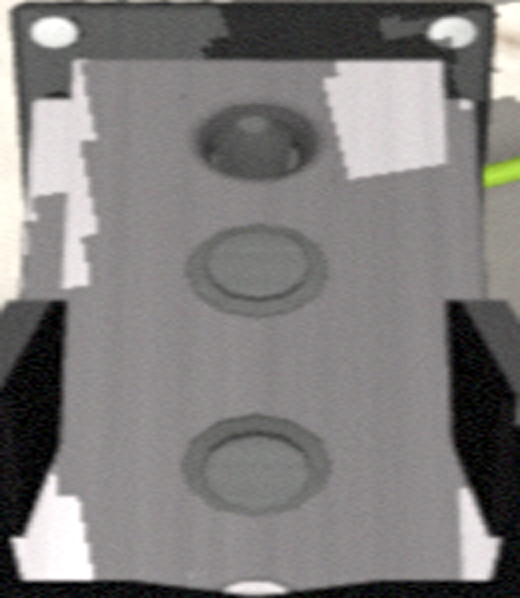

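Run:
```python
from h import *
p,d,c=load('wrist','w19'); z=np.load('pics/w19.npz'); pos=z['pos'];Rt=R.from_quat(z['rot']).as_matrix()
K,W,m=c
a=np.radians(28.3)
n=Rt@np.array([np.tan(a),0,-1]);n/=np.linalg.norm(n)
P0=pos+Rt@np.array([0,0,.0098])
px=-Rt@np.array([np.cos(a),0,np.sin(a)]); py=Rt[:,1]
def loc(x,y):
    u,v=215+x/4,140+y/2.6
    r=W[:3,:3]@np.array([(u-K[0,2])/K[0,0],-(v-K[1,2])/K[1,1],-1.]);o=W[:3,3]
    q=o+r*((P0-o)@n)/(r@n)-P0; return (q@px*1000).round(1),(q@py*1000).round(1)
for nm,x,y in [('endL',73,60),('endR',444,60),('thick',256.5,141),('studN base',257,270),('studF base',256,465)]: print(nm,loc(x,y))
B=np.array([.6546,.0945,.072]);ps=np.radians(-14.4)
ex=np.array([np.cos(ps)*.866,np.sin(ps)*.866,.5]);ey=np.array([-np.sin(ps),np.cos(ps),0]);ez=np.cross(ex,ey)
lx,ly=loc(256.5,141); l2=np.mean([loc(73,60)[0],loc(444,60)[0]])
off=np.mean([lx+40,l2+55]);print('mid offset',off,ly)
o=-(np.array([0,0,-9.8])+off*ex-5*ez+ly*ey);print('tcp-mid mm',o.round(2))
M=pos-o/1e3-B;L=np.array([M@ex,M@ey,M@ez])*1e3;print('mid in block',L)
sh=-L[0]*ex-L[1]*ey;print('lateral shift cm',sh/10,'then down -ez to 13:',-(L[2]-13)*ez/10)
```

```text
endL (np.float64(-55.1), np.float64(-21.7))
endR (np.float64(-55.1), np.float64(22.9))
thick (np.float64(-39.6), np.float64(0.3))
studN base (np.float64(-16.1), np.float64(0.4))
studF base (np.float64(16.5), np.float64(0.2))
mid offset 0.14999999999999858 0.3
tcp-mid mm [-2.62  0.36 14.06]
mid in block [11.84991288  0.34486516 54.86337778]
lateral shift cm [-1.00253887  0.22180311 -0.59249564] then down -ez to 13: [ 2.02740814 -0.52054993 -3.62536852]
```

```bash
python3 -m inch '[-0.5,0.11,-0.3,0,-0.5,0.11,-0.3,0,0.24,-0.06,-0.43,0,0.24,-0.06,-0.43,0,0,0,0,0,0,0,0,0]' 0 22
python3 st.py w20 '[-2.62,.36,14.06]'
python3 - <<'E'
from h import *
p=cv2.imread('pics/w20.png')
b=cv2.convertScaleAbs(cv2.resize(p[140:370,215:345],None,fx=4,fy=2.6,interpolation=cv2.INTER_CUBIC),alpha=2)
cv2.imwrite('pics/w20d.png',b)
E
```

```text
t: 18.45
tcp_pos: [0.6304, 0.1004, 0.125]
tool_rot: [0.125, 0.992, 0.0, 0.0]
force: [0.4, -0.7, -1.5]
finger_gap: 0.503
18.45 [0.63035307 0.1003976  0.12504969] 0.5028413243021033 [ 0.37855412 -0.74644792 -1.4523597 ]
mid in block (np.float64(0.1617192912842895), np.float64(-0.014777828412675512), np.float64(44.92738897397535))
w20 pitch deg 27.517012003632857 roll 0.7113275743490088 top below TCP at 0: mm 10.001801780461737 83
```

View pics/w20d.png

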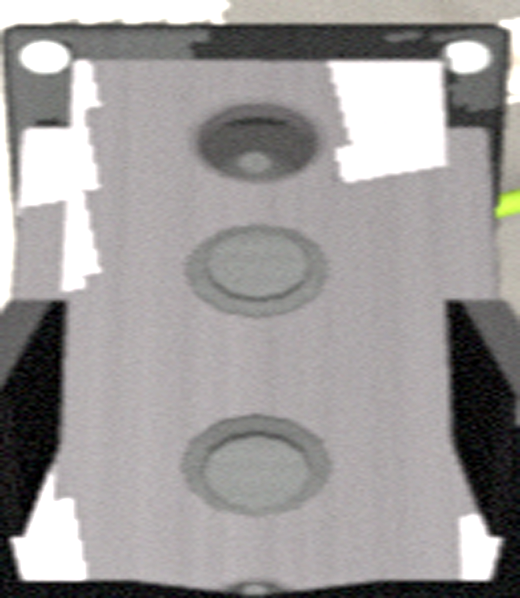

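Both pin tips show centred in the holes, at (256,160) and (254,590) in the crop. I'll descend along the pins.

```bash
python3 -m inch '[0.24,-0.06,-0.43,0,0.24,-0.06,-0.43,0,0.24,-0.06,-0.43,0,0.12,-0.03,-0.22,0,0,0,0,0]' 0 20
python3 st.py w21 '[-2.62,.36,14.06]'
```

```text
t: 19.12
tcp_pos: [0.6385, 0.0983, 0.1097]
tool_rot: [0.125, 0.992, -0.0, -0.0]
force: [0.2, -0.4, -1.8]
finger_gap: 0.499
19.125 [0.6385291  0.09831513 0.10966142] 0.4992345544967583 [ 0.20095232 -0.44276853 -1.75123906]
mid in block (np.float64(-0.22592477593728727), np.float64(0.0014749277484476528), np.float64(27.38260983156293))
w21 pitch deg 27.593465292367586 roll 0.14479282357608758 top below TCP at 0: mm 9.825163776978233 80
```

View pics/w21.png

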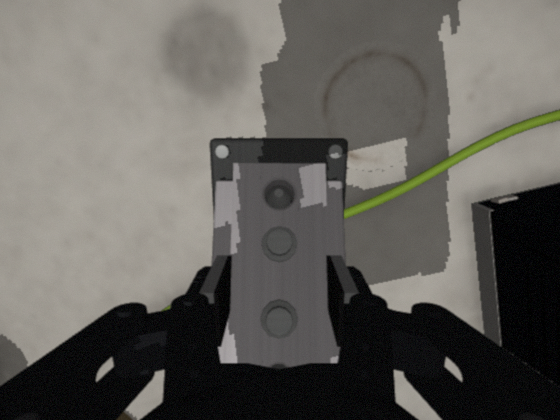

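```bash
python3 -m inch '[0.25,-0.06,-0.42,0,0.24,-0.06,-0.43,0,0.16,-0.04,-0.29,0,0,0,0,0]' 0 20
python3 st.py w22 '[-2.62,.36,14.06]'
```

```text
t: 19.68
tcp_pos: [0.6449, 0.0968, 0.0988]
tool_rot: [0.125, 0.992, -0.0, -0.0]
force: [-1.9, 0.7, 2.6]
finger_gap: 0.493
19.675 [0.64487802 0.096813   0.09881684] 0.4933799477768932 [-1.93614139  0.67144522  2.5725351 ]
mid in block (np.float64(0.0007209428977061547), np.float64(0.1254532814315462), np.float64(14.729696071908794))
w22 pitch deg 27.828645683962748 roll 0.3923374000703954 top below TCP at 0: mm 10.482871506811694 84
```

```bash
python3 -m inch '[0.08,-0.02,-0.15,0,0.08,-0.02,-0.15,0,0,0,0,0]' 0 20
python3 st.py w23 '[-2.62,.36,14.06]'
```

```text
t: 20.1
tcp_pos: [0.6453, 0.0967, 0.0975]
tool_rot: [0.125, 0.992, -0.0, -0.001]
force: [-7.1, 1.0, 12.8]
finger_gap: 0.501
20.1 [0.64530425 0.09666386 0.09745235] 0.5006627045465748 [-7.12991235  0.96526427 12.83168985]
mid in block (np.float64(-0.2918851279419847), np.float64(0.08699253144925609), np.float64(13.323082471265645))
w23 pitch deg 30.071774337416386 roll 0.34107726623096574 top below TCP at 0: mm 9.942756736995705 82
```

Flush and at 30°. I'll release, retreat and verify.

```bash
python3 -m inch '[0,0,0.2,0,0,0,0,0,0,0,0,0]' 70 25
python3 -m inch '[0,0,3,0,0,0,4,0,0,0,4,0,-2,0,4,0,-3,0,3,0,0,0,0,0,0,0,0,0]' 70 25
python3 - <<'E'
from h import *
p,d,s=snap('wrist','w24'); print(s['t'],s['tcp_pos'],s['force'])
C=cloud(cam('wrist',s['tcp_pos'],s['tool_rot']),d)
B=np.array([.6546,.0945,.072]);ps=np.radians(-14.4)
ex=np.array([np.cos(ps)*.866,np.sin(ps)*.866,.5]);ey=np.array([-np.sin(ps),np.cos(ps),0]);ez=np.cross(ex,ey)
Q=(C-B)*1;L=np.stack([Q@ex,Q@ey,Q@ez],-1)*1000
for x in(-52,-28,0,28,50):
  for y in(-17,17):
    k=(d>0)&(abs(L[...,0]-x)<2.5)&(abs(L[...,1]-y)<3)&(abs(L[...,2])<30); print(x,y,k.sum(),np.median(L[...,2][k]).round(1) if k.any() else None)
snap('top','top1')
q=cv2.imread('pics/top1.png');cv2.imwrite('pics/top1c.png',cv2.resize(q[140:305,110:360],(800,528),interpolation=cv2.INTER_CUBIC))
E
```

```text
t: 20.52
tcp_pos: [0.647, 0.0962, 0.0973]
tool_rot: [0.125, 0.992, -0.0, 0.0]
force: [0.5, -0.3, 0.5]
finger_gap: 0.698
t: 21.4
tcp_pos: [0.597, 0.0962, 0.2769]
tool_rot: [0.125, 0.992, -0.0, -0.0]
force: [-0.2, -0.2, -0.8]
finger_gap: 0.698
21.4 [0.59702062 0.09623227 0.27685848] [-0.15983878 -0.19030028 -0.79978882]
-52 -17 28 18.3
-52 17 26 18.0
-28 -17 26 18.3
-28 17 28 18.2
0 -17 29 18.3
0 17 29 18.1
28 -17 33 18.1
28 17 30 18.2
50 -17 35 18.1
50 17 33 18.2
```

View pics/w24.png

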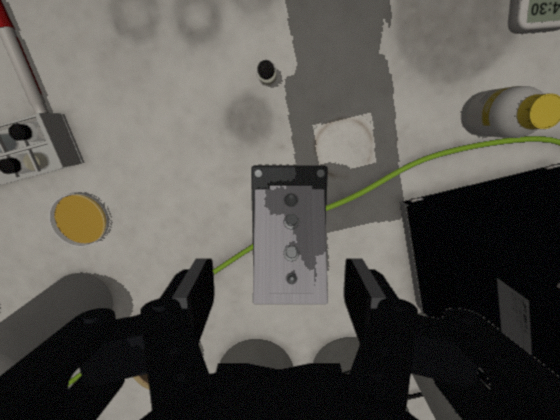

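View pics/top1c.png

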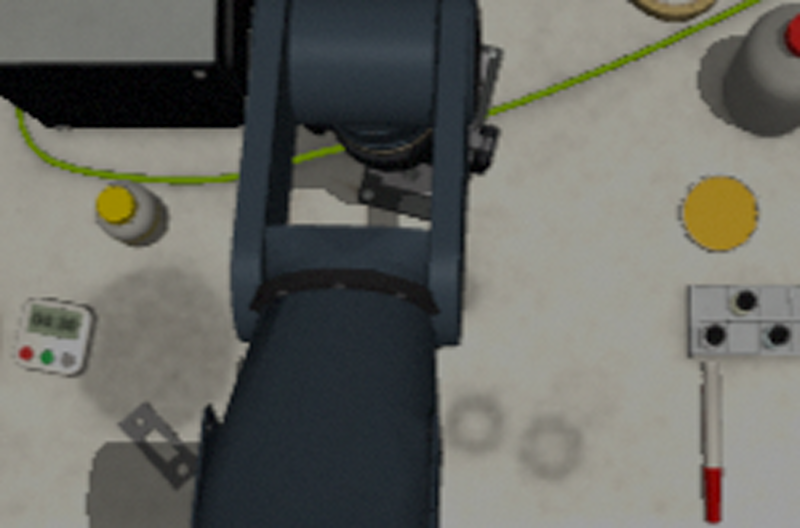

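```bash
python3 -c "
from station import job; print(job.sign_off())"
```

```text
the job is handed in; nothing more can be done
None
```

The flow cell is assembled and handed in at about 21.5 s of the 54 s allowed. The spacer and cover are both on the pins and flush, wide holes over the thick pin and studs outward.

I gripped each plate flat and pressed it on the two pin tips to tilt it to about 30° in the jaws. I then threaded it down along the pins, pressed it home with about 13–14 N vertically, and released it.

- **Spacer:** I used the 110 mm one and left the roughly 82 mm look-alike. After release its top read 7.9–8.4 mm above the block face at 10 points, against a nominal 8 mm.
- **Cover:** After release its top read 18.0–18.3 mm at 10 points, against a nominal 18 mm. The tilt was 30.1° when seated.
- **Bystanders:** The vial, timer, bottle, marker and rack look unmoved in the last pictures. I made no separate final check of the dish, which was partly hidden by the arm in the last top view, or of the beaker, which was out of the last crops.
- **Robot:** The gripper was clear of everything at hand-in. No check failed or disagreed.

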